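Finish the cut cheese: last wedge in the tray, end-cut into the trim crate

ROBOT

A 6-joint arm with a two-finger parallel gripper is mounted at the origin on the work surface. World frame = base frame: x ahead of the robot, y to its left, z up, the work surface at z = 0. Lengths are in m, angles in rad, forces in N, time in s.
With the tool pointing down it reaches from about 0.275 to 0.825 m from the base axis. Payload 4.9 kg.
Tool frame: the origin (TCP) lies midway between the tips of the shut fingers; the grasp point (between the pads) lies 19 mm behind it; z points along the fingers, y is the line along which they close (so a half turn about z gives the same grasp; the last joint's range is limited). The gripper opens to 85 mm and grips with 20 to 120 N. Pads are 22 mm wide; open, the fingers measure 114 mm over their backs; the gripper's body (76 mm by 85 mm) begins 54 mm behind the grasp point. The pads swing forward as they close: fully open they stand 13 mm farther back than shut.
Start: joints at [-1.465, 0.326, -0.193, 1.052, 0, 1.437], TCP at [0.131, -0.534, 0.231] pointing down, gripper open.
Joint ranges: [-2.65, 2.65], [-0.97, 1.79], [-1.3, 1.35], [-1.93, 2.1], [-1.47, 1.37], [-3.14, 3.14]. Speed limits (rad/s): [2.57, 2.57, 3.14, 3.14, 3.14, 3.14].

INTERFACE

Orientations are given as a rotation vector (axis times angle).
In Python, from workcell import get_state, cams, ticket gives the robot as it stands.
- The arm moves only by the shell command python3 -m handwheel 'ROWS' [FORCE]. ROWS is JSON, a list of rows, each a list of 7 numbers: the closure, from 0 (fully open) to 1 (shut), then the shift along the tool's x, y, z in m, then the turn, a rotation vector about the tool's x, y, z in degrees. In form: [[fingers, x, y, z, ax, ay, az], ...]. A call has 1 to 5 rows; each row is the pose to reach, as a shift and turn from the pose commanded when the call began, along the tool's axes at that moment; what a row does not reach only later rows make up. A row lasts 1/12 s, in which the tool goes at most 41.7 mm and 7.16 degrees, less where a joint would pass 70% of its speed; a pose out of reach is approached as far as the arm can. A call with a gripper value outside its range is refused whole. The fingers move at their own pace and stop on an object; FORCE is the grip in N (left out, the last holds). Time passes only in rows, so rows that repeat a pose let the fingers close. It gives the time, the measured TCP pose, the force, the opening and the grip force at its end, in the units of the state.
- get_state(): the state, without advancing time (a new reading comes with each control period).
- cams.get_image(name): name is "scene" or "top" or "wrist"; returns (picture, depth): 400x640x3 uint8, red, green, blue; 400x640 float32, m along the optical axis (not along the pixel's ray), 0 where there is no reading.
- cams.calibration(name): a dict with "fx", "fy", "cx", "cy" (pixels), "T" (4x4, takes a point from camera to world coordinates); the wrist camera has in their place "T_tool_cam" (4x4, takes a point from camera to tool coordinates, whose origin is the TCP and whose axes are the flange's). Camera axes: x right, y up, looking along -z (the intrinsics and any distortion apply to the point x, -y, -z); pixel columns grow to the right and rows downward; lengths in m; the calibration is good to about 2 mm. The wrist camera is an equidistant fisheye: a pixel r from the principal point sees the ray r / f radians off the axis. A picture is of the moment at which its call begins: read the wrist's pose just before it. calibration takes no time and is no camera call.
- ticket.finish_job(): hands the job in; it is judged then, once.
The state is a dict: "time": time; "qpos": joint angles; "qd": joint speeds; "tau": joint torques, N m; "eef_pos": TCP position; "eef_rot": TCP orientation; "contact_force": force on the tool from outside, world axes, zero at the start; "torque": the same for the moment, N m; "grip_width": opening from 0.0 (shut) to 1.0 (fully open); "gripper_force": force on a finger pad.
Only numpy, scipy, OpenCV 4.12 (cv2) and the standard library are available. Lean on these libraries where they do the work, as an engineer would, in place of code of your own. Each camera call takes 0.05 s, during which the arm holds its last target. There are 200 camera calls.

TASK

Lay the last loose cheese wedge into the blue tray head to tail with the wedge at its open side, flat on the tray floor, ends level, slanted face closed up against slanted face with no gap, leaving the packed wedges where they are. Slide the brown rind end-cut, without lifting it, off the far edge of the bench under the wire over-shelf so that it drops into the red trim crate below. Do not lean on the over-shelf, and leave the waxed block, the small wheel and the knife where they are.

Things in the scene. Friction and masses are not known exactly. Their poses are not given: they have to be found in the camera images.
- end_cut: the rind end-cut: slab 100 mm (its x) by 140 mm (its y) by 40 mm high, about 0.55 kg, dark brown rind on top, too wide to grip; it lies on the bench, slightly turned, partly under the over-shelf. Origin: centre of its underside; its x points roughly to the far edge.
- trim_crate: red open crate on a wheeled stand beyond the bench's far edge (straight, along y, at x = 0.72 m): 400 (x) by 300 (y) by 120 mm high outside, walls and floor 6 mm, rim 40 mm below the bench top, near wall 8 to 20 mm from the edge. Fixed; its place along the edge differs. Origin: middle of its near rim, at the outer face; the crate reaches 400 mm along +x from it. Old scraps lie in its far half.
- overshelf: fixed wire over-shelf along the far edge, x = 0.625 to 0.805 m, underside 230 mm above the bench, cheese blocks on its ends; posts only at y = +-0.69 m. Origin: on the bench below the middle of its front edge. An upright tool does not fit under it; one leaning outward by 30 to 50 degrees does.
- tray: blue shallow tray, fixed, 210 (its x) by 140 mm (its y) outside, walls 3 mm thick, 14 mm high, floor 3 mm. Origin: centre of its underside. Three wedges are packed at its +x side; the free place at its -x side (towards the robot) is 42 mm longer than a wedge needs. It stands left or right, slightly turned.
- tray_open_side (a point): middle of the top of the tray's -x wall, the side with the free place.
- last_wedge: yellow cheese wedge, 120 mm long, 45 high, brown rind on the wide end. Origin: under its middle (40 mm wide there). x: to the narrow end. Ends at x = -60 (54 wide) and +60 mm (26 wide); straight long side at y = -20; slanted side from y = +34 (wide end) to +6 mm. Loose, 0.24 kg, flat on the bench on the other side from the tray. Packed, it is turned 180 degrees against packed3, origin at packed3's x = 0, y = +40 mm.
- last_wedge_tip (a point): middle of the end face of the last wedge's narrow end.
- packed3: yellow cheese wedge, 120 mm long, 45 high, brown rind on the wide end. Origin: under its middle (40 mm wide there). x: to the narrow end. Ends at x = -60 (54 wide) and +60 mm (26 wide); straight long side at y = -20; slanted side from y = +34 (wide end) to +6 mm. Packed next to the free place, which its slanted side faces; narrow end to the tray's +y.
- packed2: the middle one of the three packed wedges, same shape and frame, narrow end to the tray's -y; its straight side touches packed3's straight side.
- packed1: the packed wedge at the tray's +x wall, same shape and frame, narrow end to the tray's +y.
- good_block: waxed yellow block, 80 x 110 x 75 mm, near the far edge under the over-shelf, left or right; stays where it is. Origin: centre of its underside.
- small_wheel: small brown-yellow cheese wheel, 88 mm diameter, 56 mm high, near the far edge on the other side from the block; stays. Origin: centre of its underside.
- knife: cheese knife lying across in front of the robot, 285 mm long, 23 mm high; stays. Origin: under the joint of handle and blade; its x points along the blade.
Things that resemble listed ones, but are neither listed nor needed, are in the scene too. What is shaped like the last_wedge but green or pink is not meant.

How it is judged:
At the end, for the whole second after the job is handed in: End-cut at rest inside the crate, below its rim. Last wedge at rest flat in the tray, head to tail with packed3 within 0.08 rad, ends level within 11 mm, origins at most 47 mm apart across (40 is touching), underside within 5 mm of the tray floor. Packed wedges moved under 12 mm (x of end_cut in the frame of trim_crate between 0.006 and 0.394 m and y of end_cut in the frame of trim_crate between -0.144 and 0.144 m and z of end_cut in the frame of trim_crate between -0.125 and -0.03 m and linear speed of each of end_cut, last_wedge below 0.02 m/s and y of last_wedge in the frame of packed3 between 0.033 and 0.047 m and x of last_wedge in the frame of packed3 between -0.011 and 0.011 m and x of last_wedge_tip in the frame of packed3 below -0.04 m and angle between the x axis of last_wedge and the x axis of packed3, either way round below 0.08 rad and angle between last_wedge's own z axis and vertical below 0.06 rad and z of last_wedge in the frame of tray below 0.008 m and distance of each of packed1, packed2, packed3 from where it was at the start of the episode below 0.012 m).
It fails at once if the rind end-cut is lifted off the bench instead of slid (height (world z) of end_cut above 0.03 m).
It fails at once if the robot presses on the over-shelf with more than 20 N (contact force between any of the arm, the fingers and overshelf above 20 N).
It fails at once if a bystander (good block, small wheel, knife) is shifted by more than 30 mm (distance of any of good_block, small_wheel, knife from where it was at the start of the episode above 0.03 m).
It also fails if it takes over 64 s, if anything falls off the work surface, if the arm or the gripper's body presses on something with over 40 N, if the wrist force passes 120 N, or if a joint passes its speed limit or range.

## Working session

There is one attempt and no reset: what is moved stays moved. The work goes in short steps, Python scripts to look and compute and a shell command to move; the robot and the scene stay as the last step left them, time stands still between calls to the robot, and variables do not carry over. Pictures are saved under pics/ and viewed, at most 13 in all, crops included, and the job is handed in when it is done.

```bash
ls; mkdir -p pics
python3 - <<'E'
from workcell import get_state, cams
import cv2,numpy as np
s=get_state();print(s)
for n in("scene","top"):
    im,d=cams.get_image(n);cv2.imwrite(f"pics/{n}0.png",im[:,:,::-1]);np.savez(f"pics/{n}0.npz",im=im,d=d)
    print(n,cams.calibration(n))
print(cams.calibration("wrist"))
E
```

```text
pics
{'time': 0.0, 'qpos': array([-1.46520154e+00,  3.26964521e-01, -1.93601032e-01,  1.05201573e+00,
       -2.13757429e-05,  1.43661883e+00]), 'qd': array([ 0.00031533,  0.00127478, -0.00096462,  0.00116186, -0.0002853 ,
        0.00078676]), 'tau': array([ 4.28701769e-04, -4.43395865e+01,  2.62442851e+01,  1.53315294e-02,
       -1.69614646e-04,  2.11316063e-06]), 'eef_pos': array([ 0.13056776, -0.53365941,  0.23048411]), 'eef_rot': array([-3.11727085e+00, -3.75518407e-01, -6.49149894e-06]), 'contact_force': array([-0.81341843,  0.38245969, -0.66411861]), 'torque': array([-0.02876573, -0.00357083, -0.00227389]), 'gripper_force': 0.0, 'grip_width': 1.0006700245733007}
scene {'fx': 366.1827516832802, 'fy': 366.1827516832802, 'cx': 323.7899548204652, 'cy': 200.13983029245838, 'T': array([[ 0.96585115, -0.23989371,  0.09789056,  0.58332637],
       [ 0.2589685 ,  0.90574255, -0.33550818, -0.3091941 ],
       [-0.00817734,  0.34940154,  0.9369374 ,  0.91016245],
       [ 0.        ,  0.        ,  0.        ,  1.        ]])}
top {'fx': 382.37210416359613, 'fy': 382.37210416359613, 'cx': 321.5725896082553, 'cy': 205.17618489638815, 'T': array([[-0.16355278,  0.96173109, -0.21982676,  0.32953403],
       [-0.98652901, -0.16018898,  0.03316628,  0.00837293],
       [-0.00331678,  0.22228991,  0.97497497,  0.86610765],
       [ 0.        ,  0.        ,  0.        ,  1.        ]])}
{'fx': 309.70691628693146, 'fy': 309.70691628693146, 'cx': 318.69687260526825, 'cy': 201.02580287307853, 'T_tool_cam': array([[ 8.30159656e-04,  9.50746032e-01,  3.09969825e-01,
         7.89385180e-02],
       [ 9.99999653e-01, -8.12804827e-04, -1.85141903e-04,
         3.54073163e-04],
       [ 7.59220404e-05,  3.09969871e-01, -9.50746377e-01,
        -1.40443369e-01],
       [ 0.00000000e+00,  0.00000000e+00,  0.00000000e+00,
         1.00000000e+00]])}
```

View pics/scene0.png

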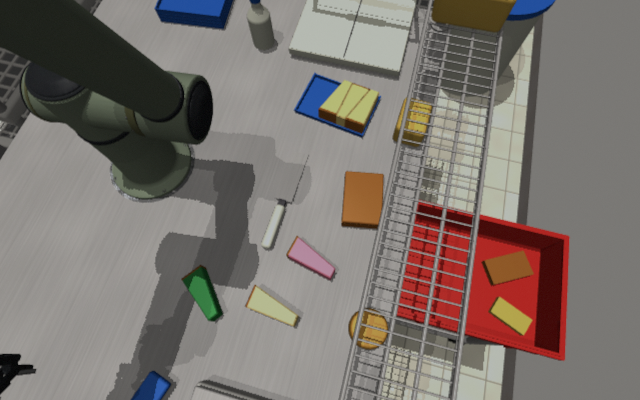

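View pics/top0.png

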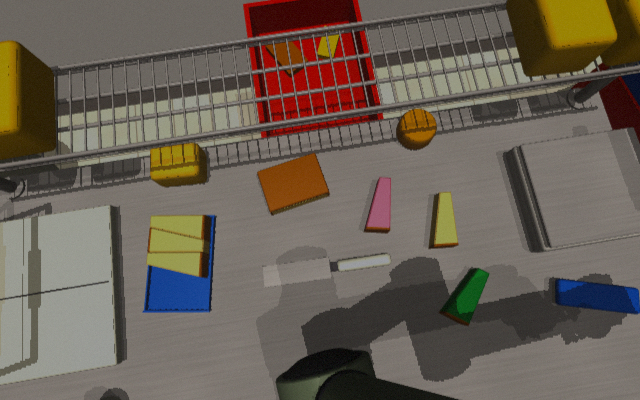

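The scene view shows the yellow wedge at (272,306), pink (312,258) and green (202,293), the tray at (338,103), the end-cut at (363,199), the block at (415,120), the wheel at (370,328), the crate at (480,280) and the knife at (285,205). In the top view the yellow wedge is at (445,220), pink (378,205), green (467,295), the tray at (180,262), the end-cut at (293,183), the block at (178,163) and the wheel at (417,127). There are three wedge-shaped candidates, and only the yellow one matches the description.

```bash
cat > h.py <<'E'
import numpy as np,cv2
from workcell import cams,get_state
from scipy.spatial.transform import Rotation as R
def rays(n,px,pose=None):
    c=cams.calibration(n);px=np.atleast_2d(np.float64(px))
    u=(px[:,0]-c['cx'])/c['fx'];v=(px[:,1]-c['cy'])/c['fy']
    if n=='wrist':
        r=np.hypot(u,v)+1e-12;d=np.c_[u/r*np.sin(r),-v/r*np.sin(r),-np.cos(r)]
        Tt=np.eye(4);Tt[:3,:3]=R.from_rotvec(pose[1]).as_matrix();Tt[:3,3]=pose[0];T=Tt@c['T_tool_cam']
    else: d=np.c_[u,-v,-np.ones(len(u))];T=c['T']
    return T[:3,3],d@T[:3,:3].T
def plane(n,px,z,pose=None):
    o,d=rays(n,px,pose);return o+d*((z-o[2])/d[:,2])[:,None]
def tri(n1,p1,n2,p2,q1=None,q2=None):
    out=[]
    o1,D1=rays(n1,p1,q1);o2,D2=rays(n2,p2,q2)
    for a,b in zip(D1,D2):
        s=np.linalg.lstsq(np.c_[a,-b],o2-o1,rcond=None)[0];x=o1+a*s[0];y=o2+b*s[1];out.append(np.r_[(x+y)/2,np.linalg.norm(x-y)])
    return np.array(out)
def blob(im,near,lo,hi,eps=.03,k=4):
    m=cv2.inRange(cv2.cvtColor(im,cv2.COLOR_RGB2HSV),np.array(lo),np.array(hi))
    cs,_=cv2.findContours(m,cv2.RETR_EXTERNAL,cv2.CHAIN_APPROX_NONE)
    cs=[c for c in cs if cv2.contourArea(c)>60]
    c=min(cs,key=lambda c:-cv2.pointPolygonTest(c,near,True))
    h=cv2.convexHull(c)
    p=cv2.approxPolyN(h,k,ensure_convex=True)[0] if k else h[:,0]
    return p.astype(float),cv2.contourArea(c),c
E
python3 - <<'E'
from h import *
np.set_printoptions(precision=4,suppress=True)
I={n:np.load(f"pics/{n}0.npz")['im'] for n in('scene','top')}
tg={'wedge':((272,306),(445,220)),'cut':((363,199),(293,183)),'tray':((316,108),(180,290)),'packed':((350,100),(180,245)),'block':((412,118),(178,163)),'wheel':((370,328),(417,127)),'crate':((440,290),(315,100))}
for n in I:
    H=cv2.cvtColor(I[n],cv2.COLOR_RGB2HSV)
    for k,v in tg.items():
        p=v[n=='top'];print(n,k,H[p[1],p[0]])
a=cv2.resize(I['scene'][220:340,170:350,::-1],None,fx=2.2,fy=2.2,interpolation=3)
b=cv2.resize(I['top'][150:330,130:330,::-1],None,fx=2.2,fy=2.2,interpolation=3);b2=cv2.resize(I['top'][160:320,350:510,::-1],None,fx=1.6,fy=1.6,interpolation=3)
c=np.zeros((560,800,3),np.uint8);c[:a.shape[0],:a.shape[1]]=a;c[270:270+256,:256]=b2[:,:];c[:b.shape[0],400:][:, :400]=b[:,:400]
cv2.imwrite('pics/crop1.png',c)
E
```

```text
scene wedge [ 32  57 185]
scene cut [ 15 174 154]
scene tray [109 198 160]
scene packed [ 32  95 186]
scene block [ 22 155 179]
scene wheel [ 18 153 157]
scene crate [  1 200 153]
top wedge [ 31 131 154]
top cut [ 15 243 128]
top tray [110 212 147]
top packed [ 31 126 154]
top block [ 26 214 142]
top wheel [ 18 241  92]
top crate [  1 253 145]
```

View pics/crop1.png

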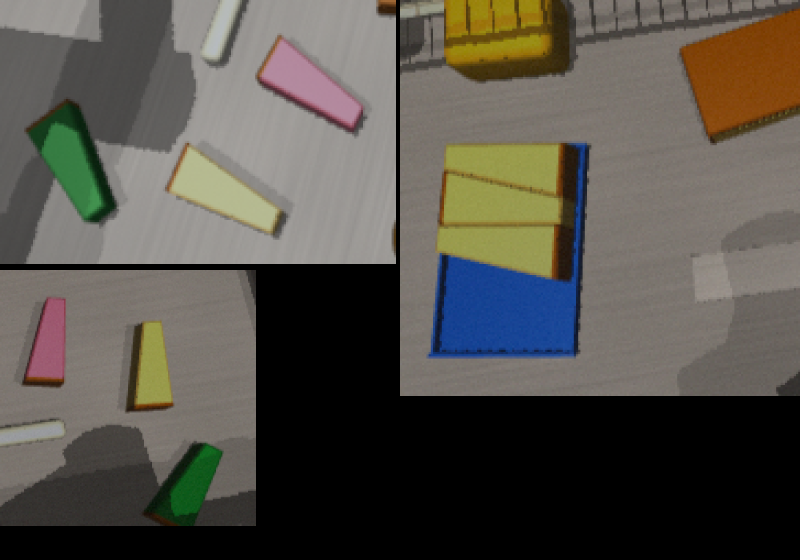

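The crop confirms it: the plain yellow wedge with the brown wide end (scene (272,306), top (445,220)) is the last wedge. The others are green and pink. packed3 is nearest the free tray floor.

Run:
```python
from h import *
np.set_printoptions(precision=4,suppress=True)
I={n:np.load(f"pics/{n}0.npz")['im'] for n in('scene','top')}
spec={'wedge':(((272,306),(445,220)),(26,40,125),(38,255,255),.045,4),
'packed':(((345,105),(180,255)),(26,40,110),(38,255,255),.048,0),
'cut':(((363,199),(293,183)),(10,100,75),(19,255,255),.04,4),
'tray':(((316,108),(180,290)),(100,120,70),(120,255,255),.014,0),
'block':(((412,118),(178,163)),(20,120,60),(30,255,255),.075,4),
'wheel':(((370,328),(417,127)),(12,120,60),(25,255,255),.056,0),
'crate':(((470,280),(315,100)),(0,130,40),(8,255,255),-.04,0),}
for k,(p,lo,hi,z,n4) in spec.items():
  for i,n in enumerate(('scene','top')):
    q,a,c=blob(I[n],p[i],lo,hi,k=n4)
    if n4==0:
        q=cv2.approxPolyDP(c,2.5,True)[:,0].astype(float)
    print(k,n,a,z);print(np.c_[q,plane(n,q,z)[:,:2]][:16])
```

```text
wedge scene 718.5 0.045
[[296.     315.       0.504   -0.2829]
 [292.     324.       0.5008  -0.3037]
 [247.     306.       0.3904  -0.293 ]
 [256.     286.       0.3959  -0.2452]]
wedge top 742.0 0.045
[[457.     242.       0.3866  -0.2938]
 [435.     243.       0.3922  -0.2467]
 [440.     193.       0.4989  -0.283 ]
 [450.     191.       0.4997  -0.3059]]
packed scene 847.5 0.048
[[352.      85.       0.4803   0.3577]
 [338.     114.       0.4655   0.2541]
 [345.     116.       0.4857   0.2527]
 [348.     113.       0.4914   0.2642]
 [348.     117.       0.4944   0.2517]
 [363.     122.       0.5377   0.2466]
 [377.      91.       0.5533   0.3556]
 [371.      89.       0.5355   0.358 ]
 [368.      92.       0.5295   0.3459]]
packed top 814.5 0.048
[[199.     253.       0.4536   0.2559]
 [148.     253.       0.4715   0.3635]
 [147.     263.       0.4506   0.367 ]
 [197.     275.       0.4082   0.2644]]
cut scene 1879.5 0.04
[[383.     174.       0.6225   0.112 ]
 [381.     225.       0.646   -0.0247]
 [341.     222.       0.5487  -0.0426]
 [345.     171.       0.5249   0.0951]]
cut 
[... 1462 characters left out ...]
]]
wheel top 1000.5 0.056
[[409.     110.       0.7008  -0.2544]
 [400.     119.       0.6823  -0.2294]
 [403.     136.       0.6404  -0.2274]
 [412.     144.       0.6182  -0.2433]
 [426.     143.       0.6153  -0.2749]
 [435.     133.       0.6356  -0.3004]
 [434.     118.       0.6719  -0.3066]
 [421.     109.       0.6987  -0.2822]]
crate scene 11648.0 -0.04
[[480.     215.       0.9057   0.0981]
 [465.     334.       0.9057  -0.2164]
 [563.     360.       1.1368  -0.2144]
 [568.     236.       1.1376   0.099 ]]
crate top 238.0 -0.04
[[322.      92.       0.8321  -0.073 ]
 [311.      94.       0.8312  -0.0439]
 [314.     114.       0.7742  -0.0426]
 [325.     112.       0.775   -0.0714]]
```

```bash
cat >> h.py <<'E'
def tool(psi,lean=0):  # down tool with x axis at world yaw psi (deg); lean: tip outward away from tool x
    p=np.deg2rad(psi);x=np.array([np.cos(p),np.sin(p),0]);z=np.array([0,0,-1.])
    l=np.deg2rad(lean);z2=np.cos(l)*z-np.sin(l)*x;x2=np.cos(l)*x+np.sin(l)*z
    return R.from_matrix(np.c_[x2,np.cross(z2,x2),z2])
def plan(wps,start=None,sl=.2,sa=35):
    s=get_state();p,r=(s['eef_pos'],R.from_rotvec(s['eef_rot'])) if start is None else start
    for q,t in wps:
        q=np.array(q,float);rv=(r.inv()*t).as_rotvec();n=int(np.ceil(max(np.linalg.norm(q-p)/sl,np.rad2deg(np.linalg.norm(rv))/sa,.01)))
        for i in range(1,n+1):
            dp=r.inv().apply((q-p)/(n-i+1));dr=(r.inv()*t).as_rotvec()/(n-i+1)
            print(np.round(dp,4).tolist(),np.round(np.rad2deg(dr),2).tolist())
            p=p+(q-p)/(n-i+1);r=r*R.from_rotvec(dr)
        print('-- at',q)
E
python3 - <<'E'
from h import *
D=tool(174)
plan([((.33,-.40,.22),tool(94)),((.443,-.282,.17),D)])
E
```

```text
[0.0752, -0.0275, 0.0036] [-0.02, -0.02, -26.75]
[0.0795, 0.0093, 0.0035] [-0.02, -0.02, -26.75]
[0.0668, 0.0441, 0.0035] [-0.02, -0.02, -26.75]
-- at [ 0.33 -0.4   0.22]
[0.0366, 0.0403, 0.0167] [0.0, 0.0, -26.67]
[0.0146, 0.0525, 0.0167] [0.0, 0.0, -26.67]
[-0.0105, 0.0534, 0.0167] [0.0, 0.0, -26.67]
-- at [ 0.443 -0.282  0.17 ]
```

```bash
python3 -m handwheel '[[0,0.075,-0.027,0.0035,0,0,-26.7],[0,0.075,-0.027,0.0035,0,0,-26.7],[0,0.075,-0.027,0.0035,0,0,-26.7],[0,0.075,-0.027,0.0035,0,0,-26.7]]' 40
python3 -m handwheel '[[0,0.08,0.009,0.0035,0,0,-26.7],[0,0.08,0.009,0.0035,0,0,-26.7],[0,0.08,0.009,0.0035,0,0,-26.7],[0,0.08,0.009,0.0035,0,0,-26.7]]'
python3 -m handwheel '[[0,0.067,0.044,0.0035,0,0,-26.7],[0,0.067,0.044,0.0035,0,0,-26.7],[0,0.067,0.044,0.0035,0,0,-26.7],[0,0.067,0.044,0.0035,0,0,-26.7]]'
python3 -m handwheel '[[0,0.037,0.04,0.017,0,0,-26.7],[0,0.037,0.04,0.017,0,0,-26.7],[0,0.037,0.04,0.017,0,0,-26.7],[0,0.037,0.04,0.017,0,0,-26.7]]'
python3 -m handwheel '[[0,0.0145,0.0525,0.017,0,0,-26.7],[0,0.0145,0.0525,0.017,0,0,-26.7],[0,0.0145,0.0525,0.017,0,0,-26.7],[0,0.0145,0.0525,0.017,0,0,-26.7]]'
python3 -m handwheel '[[0,-0.0105,0.0535,0.017,0,0,-26.7],[0,-0.0105,0.0535,0.017,0,0,-26.7],[0,-0.0105,0.0535,0.017,0,0,-26.7],[0,-0.0105,0.0535,0.017,0,0,-26.7],[0,-0.0105,0.0535,0.017,0,0,-26.7]]'
python3 - <<'E'
from h import *
np.set_printoptions(precision=4,suppress=True)
s=get_state();print(s['time'],s['qpos'])
im,d=cams.get_image('wrist');np.savez('pics/w1.npz',im=im,d=d,p=s['eef_pos'],r=s['eef_rot']);cv2.imwrite('pics/w1.png',im[:,:,::-1])
E
```

```text
time: 0.43
eef_pos: [0.1986, -0.4885, 0.2273]
eef_rot: [-2.942, -1.099, -0.0]
contact_force: [-0.3, -1.0, -0.4]
grip_width: 0.999
gripper_force: 0.0
time: 0.77
eef_pos: [0.2653, -0.4434, 0.2238]
eef_rot: [-2.608, -1.749, -0.001]
contact_force: [-0.0, -0.2, 0.4]
grip_width: 0.998
gripper_force: 0.0
time: 1.1
eef_pos: [0.3318, -0.3988, 0.2203]
eef_rot: [-2.134, -2.304, -0.001]
contact_force: [0.8, -0.1, -0.1]
grip_width: 0.999
gripper_force: 0.0
time: 1.43
eef_pos: [0.3681, -0.3595, 0.2029]
eef_rot: [-1.546, -2.732, -0.001]
contact_force: [0.3, -0.5, 0.3]
grip_width: 1.003
gripper_force: 0.0
time: 1.77
eef_pos: [0.4058, -0.3204, 0.1859]
eef_rot: [-0.874, -3.016, -0.002]
contact_force: [-0.2, -0.7, 0.0]
grip_width: 1.001
gripper_force: 0.0
time: 2.18
eef_pos: [0.4434, -0.2818, 0.1692]
eef_rot: [-0.162, -3.136, -0.001]
contact_force: [-0.0, -0.7, 0.2]
grip_width: 0.996
gripper_force: 0.0
2.1833 [-0.7068  0.3332 -0.3513  0.8874 -0.     -0.6033]
```

View pics/w1.png

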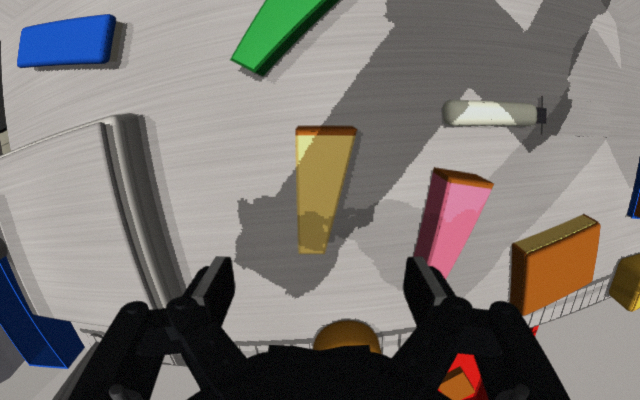

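The wrist view shows the yellow wedge with its wide end at (297..355,131) and narrow end at (300..325,252). The pink wedge at (455,220) is beside the left finger's path. Next I get the wedge corners and the pink clearance.

Run:
```python
from h import *
np.set_printoptions(precision=4,suppress=True)
f=np.load('pics/w1.npz');pose=(f['p'],f['r']);im=f['im']
q,a,c=blob(im,(322,190),(10,90,90),(38,255,255),k=4)
P=plane('wrist',q,.045,pose);print(np.c_[q,P[:,:2]])
T=np.load('pics/top0.npz')['im']
qt,_,_=blob(T,(445,220),(5,80,80),(38,255,255),k=4);print(qt)
o=np.argsort(P[:,0]);
# heights: wrist vs top rays at narrow corners & wide corners
Pt=plane('top',qt,.045);
for i in range(4):
    j=np.argmin(np.linalg.norm(Pt[:,:2]-P[i,:2],axis=1));print(tri('wrist',q[i],'top',qt[j],pose))
w=P[o[:2]].mean(0);n=P[o[2:]].mean(0);print('mid',(w+n)/2,np.linalg.norm(n-w))
L=P[o];
for k in(0,1):
    pass
s=P[P[:,1].argsort()];r=s[[0,1]] 
print('yaw of right side',np.rad2deg(np.arctan2(*(max(L[2:],key=lambda p:-p[1])-max(L[:2],key=lambda p:-p[1]))[[1,0]])))
qp,_,_=blob(im,(455,230),(150,60,60),(179,255,255),k=4);print('pink',plane('wrist',qp,.045,pose)[:,:2])
```

```text
[[357.     130.       0.3894  -0.2437]
 [324.     253.       0.5022  -0.2831]
 [298.     253.       0.4997  -0.308 ]
 [294.     128.       0.3824  -0.297 ]]
[[458. 244.]
 [433. 246.]
 [439. 192.]
 [451. 191.]]
[[ 0.3885 -0.243   0.0388  0.003 ]]
[[ 0.5025 -0.2827  0.0431  0.0017]]
[[ 0.4992 -0.3078  0.0459  0.0001]]
[[ 0.3827 -0.2977  0.0375  0.0004]]
mid [ 0.4434 -0.283   0.045 ] 0.11776075934452424
yaw of right side -5.333135486100805
pink [[ 0.4557 -0.1104]
 [ 0.552  -0.1562]
 [ 0.5153 -0.1952]
 [ 0.4333 -0.1769]]
```

```bash
python3 -m handwheel '[[0,0.004,-0.001,0.04,0,0,0],[0,0.004,-0.001,0.08,0,0,0],[0,0.004,-0.001,0.12,0,0,0],[0,0.004,-0.001,0.15,0,0,0],[0,0.004,-0.001,0.159,0,0,0]]'
python3 -m handwheel '[[0.35,0,0,0,0,0,0],[0.5,0,0,0,0,0,0],[0.6,0,0,0,0,0,0],[1,0,0,0,0,0,0],[1,0,0,0,0,0,0]]' 40
python3 -m handwheel '[[1,0,0,0,0,0,0],[1,0,0,0,0,0,0],[1,0,0,-0.01,0,0,0],[1,0,0,-0.03,0,0,0],[1,0,0,-0.06,0,0,0]]' 40
```

```text
time: 2.65
eef_pos: [0.4363, -0.2809, 0.0066]
eef_rot: [-0.17, -3.131, -0.007]
contact_force: [-2.3, 0.1, 0.2]
grip_width: 0.998
gripper_force: 0.0
time: 3.07
eef_pos: [0.441, -0.2842, 0.0131]
eef_rot: [0.166, 3.134, -0.003]
contact_force: [-1.4, 1.1, 6.3]
grip_width: 0.494
gripper_force: 40.1
time: 3.48
eef_pos: [0.4377, -0.2818, 0.0705]
eef_rot: [-0.166, -3.134, -0.004]
contact_force: [0.7, -0.3, -2.7]
grip_width: 0.496
gripper_force: 40.6
```

Run:
```python
from h import *
plan([((.42,-.0,.17),tool(130)),((.379,.326,.16),tool(81.8))])
```

```text
[0.0239, 0.1393, -0.0494] [0.02, -0.12, 21.96]
[0.0741, 0.1202, -0.0495] [0.02, -0.12, 21.96]
-- at [ 0.42 -0.    0.17]
[0.138, 0.0891, 0.005] [-0.0, 0.0, 24.1]
[0.1624, 0.0249, 0.005] [-0.0, 0.0, 24.1]
-- at [0.379 0.326 0.16 ]
```

```bash
python3 -m handwheel '[[1,0.006,0.035,-0.0125,0,0,5.5],[1,0.012,0.07,-0.025,0,0,11],[1,0.018,0.105,-0.037,0,0,16.5],[1,0.024,0.139,-0.049,0,-0.1,22]]' 40
python3 -m handwheel '[[1,0.0185,0.03,-0.0125,0,0,5.5],[1,0.037,0.06,-0.025,0,0,11],[1,0.0555,0.09,-0.037,0,0,16.5],[1,0.074,0.12,-0.0495,0,-0.1,22]]'
python3 -m handwheel '[[1,0.0275,0.018,0.001,0,0,5],[1,0.055,0.036,0.002,0,0,10],[1,0.083,0.0535,0.003,0,0,15],[1,0.11,0.071,0.004,0,0,20],[1,0.138,0.089,0.005,0,0,24]]'
python3 -m handwheel '[[1,0.035,0.005,0.001,0,0,5],[1,0.07,0.01,0.002,0,0,10],[1,0.105,0.015,0.003,0,0,15],[1,0.14,0.022,0.004,0,0,20],[1,0.162,0.025,0.005,0,0,24]]'
python3 -m handwheel '[[1,0,0,0,0,0,0],[1,0,0,0,0,0,0]]'
python3 - <<'E'
from h import *
s=get_state();print(s['time'],s['qpos'])
for n in('wrist','top'):
    im,d=cams.get_image(n);np.savez(f'pics/{n}2.npz',im=im,d=d,p=s['eef_pos'],r=s['eef_rot']);cv2.imwrite(f'pics/{n}2.png',im[:,:,::-1])
E
```

```text
time: 3.82
eef_pos: [0.4298, -0.1411, 0.1214]
eef_rot: [0.77, 3.043, -0.001]
contact_force: [0.8, 0.9, -2.1]
grip_width: 0.498
gripper_force: 40.8
time: 4.15
eef_pos: [0.4207, -0.0001, 0.1709]
eef_rot: [1.335, 2.839, -0.0]
contact_force: [0.1, 0.0, -1.9]
grip_width: 0.489
gripper_force: 40.8
time: 4.57
eef_pos: [0.4004, 0.1628, 0.1651]
eef_rot: [1.894, 2.5, 0.002]
contact_force: [0.4, 0.0, -2.8]
grip_width: 0.492
gripper_force: 40.8
time: 4.98
eef_pos: [0.3801, 0.3272, 0.1598]
eef_rot: [2.372, 2.056, 0.006]
contact_force: [0.5, -0.4, -2.8]
grip_width: 0.49
gripper_force: 40.8
time: 5.15
eef_pos: [0.3799, 0.3248, 0.1592]
eef_rot: [2.366, 2.061, 0.002]
contact_force: [-0.4, 0.1, -2.0]
grip_width: 0.492
gripper_force: 40.9
5.15 [ 0.56173267  0.29707801 -0.43285726  0.83882808 -0.00355736  2.27004798]
```

View pics/wrist2.png

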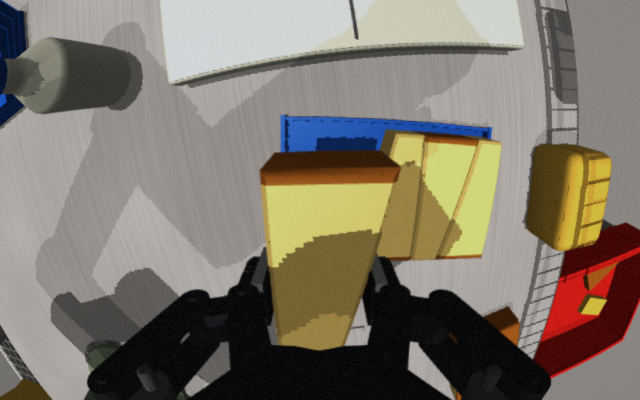

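The wrist view shows the held wedge with its wide end at (262..398,168) and straight side on the left from (262,170) to (278,348). packed3's narrow end is at (392..423,135).

Run:
```python
from h import *
np.set_printoptions(precision=4,suppress=True)
f=np.load('pics/wrist2.npz');pose=(f['p'],f['r']);z=pose[0][2]+.032
px=[(262,170),(278,348),(399,167),(370,300)]
P=plane('wrist',px,z,pose);print(P)
Rr=R.from_rotvec(pose[1]);print('tool',Rr.inv().apply(P-pose[0]))
d=P[1]-P[0];print('straight yaw',np.rad2deg(np.arctan2(d[1],d[0])))
# packed3 narrow end edge & packed far edges, tray far-left corner
print(plane('wrist',[(392,132),(423,137),(474,141),(500,143),(482,258),(378,258)],.048,pose)[:,:2]);print(plane('wrist',[(283,117),(491,130)],.014,pose)[:,:2])
```

```text
[[0.3668 0.3826 0.1912]
 [0.3559 0.2969 0.1912]
 [0.4163 0.377  0.1912]
 [0.4013 0.3204 0.1912]]
tool [[ 0.0554 -0.0208 -0.0322]
 [-0.031  -0.0198 -0.032 ]
 [ 0.0566  0.029  -0.032 ]
 [-0.0014  0.0219 -0.0319]]
straight yaw -97.26556765020847
[[0.4476 0.3726]
 [0.4744 0.3658]
 [0.5236 0.3582]
 [0.5522 0.3543]
 [0.5373 0.2376]
 [0.4268 0.2586]]
[[0.3568 0.3952]
 [0.5629 0.3621]]
```

```bash
python3 -m handwheel '[[1,0,0,0.035,0,0,0],[1,0,0,0.07,0,0,0],[1,0,0,0.1,0,0,0],[1,0,0,0.12,0,0,0],[1,0,0,0.13,0,0,0]]' 40
python3 -m handwheel '[[1,0,0,0.004,0,0,0],[1,0,0,0.008,0,0,0],[1,0,0,0.011,0,0,0],[1,0,0,0.011,0,0,0]]'
```

```text
time: 5.67
eef_pos: [0.3794, 0.3213, 0.0264]
eef_rot: [2.372, 2.056, -0.005]
contact_force: [0.6, 0.4, -2.8]
grip_width: 0.497
gripper_force: 40.9
time: 6.0
eef_pos: [0.3817, 0.324, 0.0183]
eef_rot: [2.37, 2.057, 0.004]
contact_force: [0.3, -0.3, -3.0]
grip_width: 0.493
gripper_force: 40.9
```

```bash
python3 -m handwheel '[[1,0,0,0.002,0,0,0],[1,0,0,0.002,0,0,0]]'
python3 -m handwheel '[[0.45,0,0,0,0,0,0],[0.42,0,0,0,0,0,0],[0.4,0,0,0,0,0,0],[0.4,0,0,0,0,0,0]]'
```

```text
time: 6.17
eef_pos: [0.3817, 0.3243, 0.0163]
eef_rot: [2.369, 2.058, 0.005]
contact_force: [0.2, -0.7, -1.8]
grip_width: 0.49
gripper_force: 40.9
time: 6.5
eef_pos: [0.3811, 0.324, 0.0159]
eef_rot: [2.37, 2.058, 0.003]
contact_force: [0.1, -0.1, -0.2]
grip_width: 0.596
gripper_force: 0.0
```

```bash
python3 -m handwheel '[[0.4,0,0,-0.02,0,0,0],[0.4,0,0,-0.05,0,0,0],[0.4,0,0,-0.08,0,0,0],[0.3,0,0,-0.11,0,0,0],[0,0,0,-0.11,0,0,0]]'
python3 - <<'E'
from h import *
s=get_state();print(s['time'])
for n in('wrist','scene'):
    im,d=cams.get_image(n);np.savez(f'pics/{n}3.npz',im=im,d=d,p=s['eef_pos'],r=s['eef_rot']);cv2.imwrite(f'pics/{n}3.png',im[:,:,::-1])
ex=np.array([.99,-.1426,0]);c=np.array([.448,.3115,0])
a=c-.127*ex+[0,0,.09];b=c-.127*ex+[0,0,.006];D=tool(171.8)
print(b);plan([(a,D),(b,D)])
E
```

```text
time: 6.92
eef_pos: [0.3837, 0.3261, 0.131]
eef_rot: [2.368, 2.057, 0.016]
contact_force: [0.4, 0.5, -0.3]
grip_width: 0.823
gripper_force: 0.0
6.9167
[0.32227   0.3296102 0.006    ]
[-0.0011, -0.0199, 0.0122] [0.1, 0.07, -29.95]
[0.0089, -0.0178, 0.0122] [0.1, 0.07, -29.95]
[0.0166, -0.0109, 0.0123] [0.1, 0.07, -29.95]
-- at [0.32227   0.3296102 0.09     ]
[-0.0, -0.0, 0.084] [0.0, -0.0, 0.0]
-- at [0.32227   0.3296102 0.006    ]
```

View pics/wrist3.png

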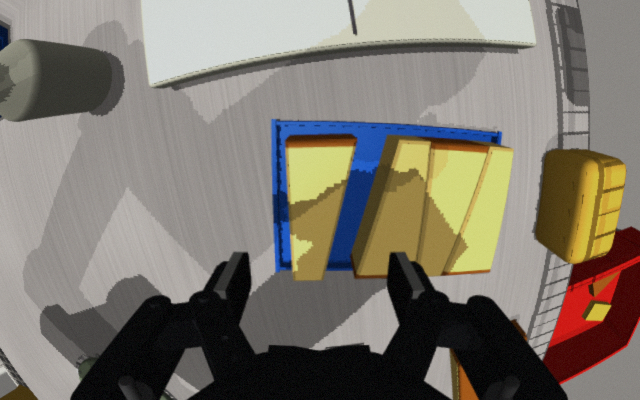

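The wedge sits flat in the tray, with its ends nearly level with packed3 (wide end at (288..355,137), narrow end at (295..323,280)). A gap remains on the slanted side. Next I push it from the tray's open side.

```bash
python3 -m handwheel '[[0,0,-0.02,0.012,0,0,-7],[0,-0.001,-0.02,0.012,0,0,-14],[0,-0.001,-0.02,0.012,0,0,-21],[0,-0.001,-0.02,0.012,0,0,-28],[0,-0.001,-0.02,0.012,0,0,-30]]'
python3 -m handwheel '[[0,0.009,-0.018,0.012,0,0,-7],[0,0.009,-0.018,0.012,0,0,-14],[0,0.009,-0.018,0.012,0,0,-21],[0,0.009,-0.018,0.012,0,0,-28],[0,0.009,-0.018,0.012,0,0,-30]]'
python3 -m handwheel '[[0,0.0165,-0.011,0.012,0,0,-7],[0,0.0165,-0.011,0.012,0,0,-14],[0,0.0165,-0.011,0.012,0,0,-21],[0,0.0165,-0.011,0.012,0,0,-28],[0,0.0165,-0.011,0.012,0,0,-30]]'
python3 - <<'E'
from h import *
ex=np.array([.99,-.1426,0]);c=np.array([.448,.3115,0])
D=tool(171.8)
plan([(c-.127*ex+[0,0,.006],D)])
E
```

```text
time: 7.43
eef_pos: [0.3595, 0.325, 0.1119]
eef_rot: [1.751, 2.606, -0.004]
contact_force: [-0.2, -0.1, 0.7]
grip_width: 0.999
gripper_force: 0.0
time: 7.85
eef_pos: [0.3394, 0.3266, 0.0998]
eef_rot: [1.017, 2.971, -0.005]
contact_force: [-0.0, -0.5, -0.2]
grip_width: 1.001
gripper_force: 0.0
time: 8.27
eef_pos: [0.3197, 0.328, 0.0879]
eef_rot: [0.213, 3.133, -0.005]
contact_force: [0.0, 0.5, -0.5]
grip_width: 1.004
gripper_force: 0.0
[-0.0023, 0.0022, 0.0819] [-0.19, 0.06, 0.42]
-- at [0.32227   0.3296102 0.006    ]
```

```bash
python3 -m handwheel '[[0,-0.002,0.002,0.03,0,0,0.4],[0,-0.002,0.002,0.06,0,0,0.4],[0,-0.002,0.002,0.075,0,0,0.4],[0,-0.002,0.002,0.082,0,0,0.4]]'
python3 -m handwheel '[[0,-0.008,0,0,0,0,0],[0,-0.016,0,0,0,0,0],[0,-0.022,0,0,0,0,0],[0,-0.027,0,0,0,0,0]]'
python3 -m handwheel '[[0,-0.004,0,0,0,0,0],[0,-0.008,0,0,0,0,0],[0,-0.012,0,0,0,0,0],[0,-0.016,0,0,0,0,0]]'
python3 - <<'E'
from h import *
s=get_state()
im,d=cams.get_image('top');np.savez('pics/top4.npz',im=im);cv2.imwrite('pics/top4.png',cv2.resize(im[190:330,120:260,::-1],None,fx=4,fy=4,interpolation=3))
E
```

```text
time: 8.6
eef_pos: [0.3208, 0.3284, 0.0041]
eef_rot: [-0.232, -3.131, 0.009]
contact_force: [0.1, -0.4, -0.2]
grip_width: 1.0
gripper_force: 0.0
time: 8.93
eef_pos: [0.352, 0.3271, 0.0085]
eef_rot: [0.232, 3.128, 0.001]
contact_force: [-1.7, 0.3, -0.2]
grip_width: 0.999
gripper_force: 0.8
time: 9.27
eef_pos: [0.366, 0.324, 0.0078]
eef_rot: [0.231, 3.13, -0.002]
contact_force: [-2.6, 0.9, 1.5]
grip_width: 0.997
gripper_force: 1.3
```

View pics/top4.png

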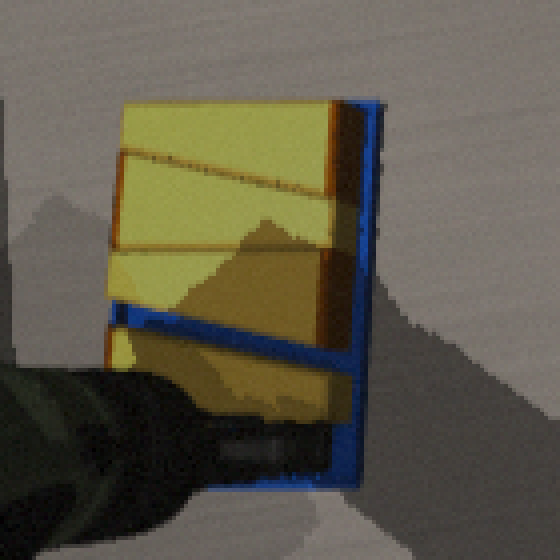

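The push is working: the wedge moves parallel, with about 15 mm of gap left.

```bash
python3 -m handwheel '[[0,-0.003,0,0,0,0,0],[0,-0.006,0,0,0,0,0],[0,-0.009,0,0,0,0,0],[0,-0.011,0,0,0,0,0],[0,-0.011,0,0,0,0,0]]'
python3 -m handwheel '[[0,-0.001,0,0,0,0,0],[0,-0.002,0,0,0,0,0],[0,-0.003,0,0,0,0,0],[0,-0.003,0,0,0,0,0]]'
python3 -m handwheel '[[0,-0.001,0,0,0,0,0],[0,-0.002,0,0,0,0,0],[0,-0.002,0,0,0,0,0]]'
```

```text
time: 9.73
eef_pos: [0.3777, 0.3224, 0.0075]
eef_rot: [0.232, 3.129, -0.002]
contact_force: [0.5, 0.3, -0.0]
grip_width: 0.999
gripper_force: 0.0
time: 10.07
eef_pos: [0.3788, 0.322, 0.0075]
eef_rot: [0.231, 3.132, -0.002]
contact_force: [-4.4, 0.7, 4.1]
grip_width: 1.004
gripper_force: 2.6
time: 10.32
eef_pos: [0.3796, 0.3217, 0.0074]
eef_rot: [-0.23, -3.132, 0.002]
contact_force: [-7.3, 1.4, 5.5]
grip_width: 1.0
gripper_force: 3.9
```

```bash
python3 -m handwheel '[[0,-0.002,0,0,0,0,0],[0,-0.003,0,0,0,0,0],[0,-0.003,0,0,0,0,0]]'
python3 - <<'E'
from h import *
a=cams.get_image('top')[0];b=cams.get_image('scene')[0]
np.savez('pics/ts5.npz',a=a,b=b)
A=cv2.resize(a[190:330,120:260,::-1],None,fx=2.8,fy=2.8,interpolation=3);B=cv2.resize(b[65:140,285:395,::-1],None,fx=3.6,fy=3.6,interpolation=3)
c=np.zeros((400,800,3),np.uint8);c[:392,:392]=A;c[:270,400:796]=B;cv2.imwrite('pics/ts5.png',c)
E
```

```text
time: 10.57
eef_pos: [0.3795, 0.3216, 0.0072]
eef_rot: [-0.229, -3.127, 0.0]
contact_force: [-15.2, 4.1, 11.3]
grip_width: 1.003
gripper_force: 7.9
```

View pics/ts5.png

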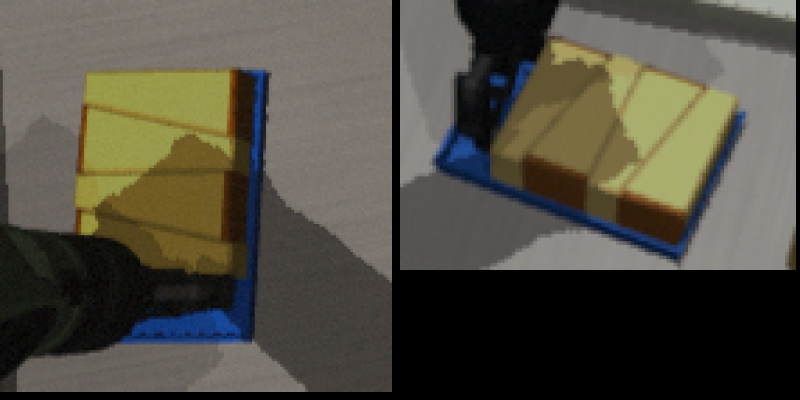

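The wedge is closed up against packed3 with ends level, and the force rises against the stack. I back off and go to the end-cut.

```bash
python3 -m handwheel '[[0,0.01,0,0,0,0,0],[0,0.025,0,0,0,0,0],[0,0.025,0,-0.03,0,0,0],[0.5,0.025,0,-0.07,0,0,0],[1,0.025,0,-0.11,0,0,0]]'
python3 - <<'E'
from h import *
D=tool(180,40)
plan([((.49,.165,.11),D),((.605,.155,.02),D)])
E
```

```text
time: 11.08
eef_pos: [0.3592, 0.3245, 0.1181]
eef_rot: [0.231, 3.13, -0.005]
contact_force: [1.5, 2.0, -0.7]
grip_width: 0.749
gripper_force: 0.0
[-0.0764, -0.0693, 0.0045] [-1.57, -19.88, -4.01]
[-0.0657, -0.0747, 0.0274] [-1.57, -19.88, -4.01]
-- at [0.49  0.165 0.11 ]
[-0.0302, -0.01, 0.1429] [-0.0, 0.0, -0.0]
-- at [0.605 0.155 0.02 ]
```

```bash
python3 -m handwheel '[[1,-0.025,-0.023,0.0015,-0.5,-6.6,-1.3],[1,-0.05,-0.046,0.003,-1,-13.2,-2.6],[1,-0.076,-0.069,0.0045,-1.6,-19.9,-4],[1,-0.076,-0.069,0.0045,-1.6,-19.9,-4]]'
python3 -m handwheel '[[1,-0.022,-0.025,0.009,-0.5,-6.6,-1.3],[1,-0.044,-0.05,0.018,-1,-13.2,-2.6],[1,-0.066,-0.075,0.027,-1.6,-19.9,-4],[1,-0.066,-0.075,0.027,-1.6,-19.9,-4]]'
python3 - <<'E'
from h import *
s=get_state();print(s['qpos'])
im,_=cams.get_image('wrist');np.savez('pics/w6.npz',im=im,p=s['eef_pos'],r=s['eef_rot'])
D=tool(180,40)
plan([((.605,.155,.02),D)])
E
```

```text
time: 11.42
eef_pos: [0.4218, 0.2408, 0.1112]
eef_rot: [0.11, 2.784, -0.004]
contact_force: [-1.9, 0.3, -0.9]
grip_width: 0.143
gripper_force: 0.0
time: 11.75
eef_pos: [0.4924, 0.1644, 0.1113]
eef_rot: [0.003, 2.435, 0.003]
contact_force: [1.2, 1.2, -1.3]
grip_width: 0.005
gripper_force: 0.0
[ 0.28749962  0.19614102 -1.15520559 -0.46631234 -0.18407334  0.22418222]
[-0.0277, -0.0074, 0.1426] [-0.05, 0.62, -0.21]
-- at [0.605 0.155 0.02 ]
```

```bash
python3 -m handwheel '[[1,-0.007,-0.002,0.036,0,0,0],[1,-0.014,-0.004,0.072,0,0,0],[1,-0.021,-0.006,0.108,0,0,0],[1,-0.028,-0.007,0.135,0,0,0],[1,-0.028,-0.007,0.142,0,0,0]]'
python3 -m handwheel '[[1,0,-0.01,0,0,0,0],[1,0,-0.02,0,0,0,0],[1,0,-0.03,0,0,0,0],[1,0,-0.038,0,0,0,0],[1,0,-0.046,0,0,0,0]]'
python3 -m handwheel '[[1,0,-0.008,0,0,0,0],[1,0,-0.016,0,0,0,0],[1,0,-0.024,0,0,0,0],[1,0,-0.032,0,0,0,0],[1,0,-0.032,0,0,0,0]]'
cat > cut.py <<'E'
from h import *
np.set_printoptions(precision=4,suppress=True)
a=cams.get_image('top')[0];b=cams.get_image('scene')[0];np.savez('pics/cut.npz',a=a,b=b)
for n,im,p in(('top',a,None),('scene',b,None)):
    m=cv2.inRange(cv2.cvtColor(im,cv2.COLOR_RGB2HSV),(10,100,50),(19,255,255))
    cs,_=cv2.findContours(cv2.morphologyEx(m,cv2.MORPH_CLOSE,np.ones((5,5))),cv2.RETR_EXTERNAL,cv2.CHAIN_APPROX_NONE)
    for c in cs:
        if cv2.contourArea(c)>500:
            P=plane(n,c[:,0],.04)[:,:2]
            if P[:,0].mean()>.8: continue
            (cx,cy),(w,h),t=cv2.minAreaRect(P.astype(np.float32));print(n,'centre',cx,cy,'size',w,h,'ang',t if w<h else t-90)
s=get_state();print(s['time'],s['eef_pos'])
E
python3 cut.py
```

```text
time: 12.22
eef_pos: [0.6074, 0.1588, 0.0174]
eef_rot: [0.005, 2.441, 0.003]
contact_force: [0.3, -0.5, 0.3]
grip_width: 0.002
gripper_force: 0.0
time: 12.63
eef_pos: [0.6022, 0.1126, 0.0195]
eef_rot: [0.001, 2.442, 0.006]
contact_force: [0.4, 3.0, -1.3]
grip_width: 0.003
gripper_force: 1.2
time: 13.05
eef_pos: [0.6033, 0.0787, 0.019]
eef_rot: [0.005, 2.442, 0.001]
contact_force: [-0.2, -1.0, 0.3]
grip_width: 0.003
gripper_force: 0.0
top centre 0.5714110732078552 -0.006460860371589661 size 0.10649385303258896 0.13993382453918457 ang 4.217263698577881
top centre 0.6593876481056213 -0.26584818959236145 size 0.08662065118551254 0.10413584113121033 ang 53.652828216552734
scene centre 0.6806632280349731 -0.2676572799682617 size 0.08593236654996872 0.06088738888502121 ang -0.8201828002929688
scene centre 0.5804253816604614 -0.009711049497127533 size 0.09962377697229385 0.14873141050338745 ang 4.249292850494385
13.15 [0.6029 0.0797 0.0186]
```

```bash
python3 -m handwheel '[[1,0,-0.008,0,0,0,0],[1,0,-0.016,0,0,0,0],[1,0,-0.024,0,0,0,0],[1,0,-0.032,0,0,0,0]]'
python3 -m handwheel '[[1,0,-0.008,0,0,0,0],[1,0,-0.015,0,0,0,0],[1,0,-0.015,0,0,0,0]]'
python3 -m handwheel '[[1,0,0.01,0,0,0,0],[1,0,0.03,0,0,0,0],[1,0,0.03,-0.04,0,0,0],[1,0,0.03,-0.08,0,0,0],[0.5,0,0.03,-0.12,0,0,0]]'
python3 cut.py
python3 - <<'E'
from h import *
D=tool(180,42)
plan([((.46,-.055,.10),D),((.50,-.055,.02),D)])
E
```

```text
time: 13.48
eef_pos: [0.603, 0.0485, 0.0186]
eef_rot: [0.001, 2.442, 0.005]
contact_force: [0.7, 3.4, 0.6]
grip_width: 0.001
gripper_force: 1.8
time: 13.73
eef_pos: [0.603, 0.0315, 0.0185]
eef_rot: [0.006, 2.442, 0.0]
contact_force: [-0.2, -0.5, 0.6]
grip_width: -0.003
gripper_force: 0.0
time: 14.15
eef_pos: [0.5235, 0.0642, 0.1088]
eef_rot: [0.001, 2.447, 0.003]
contact_force: [0.2, 0.1, 1.5]
grip_width: 0.124
gripper_force: 0.0
top centre 0.5658152103424072 -0.05153757333755493 size 0.14023225009441376 0.1066487655043602 ang -0.4959259033203125
top centre 0.659479022026062 -0.2659154236316681 size 0.08662064373493195 0.10436268895864487 ang 53.65276336669922
scene centre 0.6806180477142334 -0.2677905559539795 size 0.08609845489263535 0.060978613793849945 ang -0.9748764038085938
scene centre 0.5747196674346924 -0.055204734206199646 size 0.14587564766407013 0.09918808192014694 ang -0.21450042724609375
14.25 [0.5244 0.0644 0.1158]
[0.0591, -0.1194, -0.03] [0.12, -1.51, -0.07]
-- at [ 0.46  -0.055  0.1  ]
[0.0238, -0.0, 0.0862] [-0.0, 0.0, 0.0]
-- at [ 0.5   -0.055  0.02 ]
```

```bash
python3 -m handwheel '[[0,0.015,-0.03,-0.0075,0,-0.4,0],[0,0.03,-0.06,-0.015,0,-0.8,0],[0,0.045,-0.09,-0.022,0,-1.2,0],[0,0.059,-0.119,-0.03,0.1,-1.5,0],[0,0.059,-0.119,-0.03,0.1,-1.5,0]]'
python3 - <<'E'
from h import *
s=get_state();print(s['qpos'],s['eef_pos'])
D=tool(180,42)
plan([((.505,-.055,.012),D),((.525,-.055,.012),D),((.6,-.055,.012),D)])
E
```

```text
time: 14.67
eef_pos: [0.4702, -0.0659, 0.1007]
eef_rot: [0.015, 2.428, -0.003]
contact_force: [0.4, -0.6, 0.3]
grip_width: 0.996
gripper_force: 0.0
[-0.49861981  0.15526288 -1.29315608 -0.52998463  0.3125088  -0.37944796] [ 0.4701834  -0.06593541  0.10072498]
[0.0318, 0.0112, 0.0898] [-0.36, -1.13, -0.59]
-- at [ 0.505 -0.055  0.012]
[-0.0149, 0.0, 0.0134] [-0.0, 0.0, 0.0]
-- at [ 0.525 -0.055  0.012]
[-0.0557, 0.0, 0.0502] [-0.0, -0.0, -0.0]
-- at [ 0.6   -0.055  0.012]
```

```bash
python3 -m handwheel '[[0,-0.007,0.005,0.007,0,0,0],[0,-0.015,0.01,0.013,0,0,0],[0,-0.022,0.011,0.02,0,0,0],[0,-0.022,0.011,0.02,0,0,0]]'
python3 - <<'E'
from h import *
s=get_state();print(s['qpos'],s['eef_pos'])
D=tool(180,40)
plan([((.507,-.055,.012),D)])
E
```

```text
time: 15.0
eef_pos: [0.502, -0.0473, 0.1002]
eef_rot: [-0.001, 2.427, 0.006]
contact_force: [0.4, -1.2, 0.3]
grip_width: 1.004
gripper_force: 0.0
[-0.40146959  0.19841288 -1.23687557 -0.53729043  0.26333202 -0.30995535] [ 0.5019992  -0.04730119  0.10020713]
[0.054, -0.008, 0.0699] [0.26, 0.96, -0.03]
-- at [ 0.507 -0.055  0.012]
```

```bash
python3 -m handwheel '[[0,0.012,-0.002,0.015,0,0.3,0],[0,0.024,-0.004,0.031,0,0.6,0],[0,0.036,-0.006,0.047,0,1,0],[0,0.045,-0.008,0.058,0,1,0],[0,0.045,-0.008,0.058,0,1,0]]'
python3 - <<'E'
from h import *
s=get_state();print(s['qpos'],s['eef_pos'])
D=tool(180,40)
plan([((.507,-.055,.012),D),((.6,-.055,.012),D)])
E
```

```text
time: 15.42
eef_pos: [0.5023, -0.0542, 0.0234]
eef_rot: [0.001, 2.451, 0.009]
contact_force: [-1.0, 0.5, -0.0]
grip_width: 1.001
gripper_force: 0.0
[-0.41615297  0.49280287 -1.27405343 -0.84145592  0.2660514  -0.3257352 ] [ 0.50225919 -0.05424143  0.02338356]
[0.0036, -0.0008, 0.0118] [0.34, -0.42, -0.18]
-- at [ 0.507 -0.055  0.012]
[-0.0712, 0.0, 0.0598] [-0.0, 0.0, 0.0]
-- at [ 0.6   -0.055  0.012]
```

```bash
python3 -m handwheel '[[0,0.003,-0.001,0.005,0.3,-0.4,-0.2],[0,0.004,-0.001,0.011,0.3,-0.4,-0.2],[0,-0.004,-0.001,0.0175,0.3,-0.4,-0.2],[0,-0.012,-0.001,0.024,0.3,-0.4,-0.2],[0,-0.019,-0.001,0.03,0.3,-0.4,-0.2]]'
python3 -m handwheel '[[0,-0.0077,0,0.0064,0,0,0],[0,-0.0153,0,0.0129,0,0,0],[0,-0.023,0,0.0193,0,0,0],[0,-0.0306,0,0.0257,0,0,0],[0,-0.0383,0,0.032,0,0,0]]'
python3 cut.py
python3 - <<'E'
from h import *
plan([((.65,-.055,.014),tool(180,42))])
E
```

```text
time: 15.83
eef_pos: [0.5371, -0.0553, 0.0155]
eef_rot: [-0.001, 2.441, -0.001]
contact_force: [-1.8, 0.3, -1.9]
grip_width: 1.0
gripper_force: 1.2
time: 16.25
eef_pos: [0.5882, -0.0558, 0.0162]
eef_rot: [-0.001, 2.439, -0.001]
contact_force: [-3.0, -1.0, -1.2]
grip_width: 1.004
gripper_force: 1.2
top centre 0.6268517971038818 -0.05182654410600662 size 0.1095200702548027 0.14019234478473663 ang 0.15013077855110168
top centre 0.659479022026062 -0.2659154236316681 size 0.08662064373493195 0.10436268895864487 ang 53.65276336669922
scene centre 0.6806632280349731 -0.2676572799682617 size 0.08593236654996872 0.06088738888502121 ang -0.8201828002929688
scene centre 0.6393975019454956 -0.05551911145448685 size 0.09940555691719055 0.145584836602211 ang 0.4610542058944702
16.35 [ 0.5906 -0.0564  0.0177]
[-0.0428, 0.0013, 0.0414] [-0.06, -1.46, 0.15]
-- at [ 0.65  -0.055  0.014]
```

```bash
python3 -m handwheel '[[0,-0.0085,0,0.0083,0,-0.3,0],[0,-0.017,0.0005,0.0166,0,-0.6,0],[0,-0.0257,0.001,0.0248,0,-0.9,0],[0,-0.0342,0.001,0.0331,0,-1.2,0],[0,-0.0428,0.001,0.0414,0,-1.4,0]]'
python3 -m handwheel '[[0,-0.0075,0,0.0066,0,0,0],[0,-0.015,0,0.0132,0,0,0],[0,-0.0225,0,0.0198,0,0,0],[0,-0.03,0,0.0265,0,0,0],[0,-0.035,0,0.031,0,0,0]]'
python3 cut.py
python3 - <<'E'
from h import *
print(get_state()['qpos']);plan([((.735,-.055,.016),tool(180,42))])
b=np.load('pics/cut.npz')['b'];cv2.imwrite('pics/b7.png',cv2.resize(b[150:380,300:600,::-1],None,fx=2,fy=2))
E
```

```text
time: 16.77
eef_pos: [0.6467, -0.0547, 0.0123]
eef_rot: [-0.001, 2.414, -0.001]
contact_force: [-5.6, -0.7, 3.8]
grip_width: 0.997
gripper_force: 2.9
time: 17.18
eef_pos: [0.6954, -0.0551, 0.0134]
eef_rot: [-0.001, 2.412, -0.002]
contact_force: [-0.3, 0.1, -0.4]
grip_width: 0.999
gripper_force: 0.0
top centre 0.659479022026062 -0.2659154236316681 size 0.08662064373493195 0.10436268895864487 ang 53.65276336669922
scene centre 0.6806194186210632 -0.2677074074745178 size 0.08593212813138962 0.060978613793849945 ang -0.9748764038085938
17.2833 [ 0.6958 -0.0552  0.0137]
[-0.25969624  0.63126525 -0.83748049 -0.61213804  0.17111293 -0.19725292]
[-0.0307, 0.0002, 0.0244] [-0.07, -0.12, 0.11]
-- at [ 0.735 -0.055  0.016]
```

View pics/b7.png

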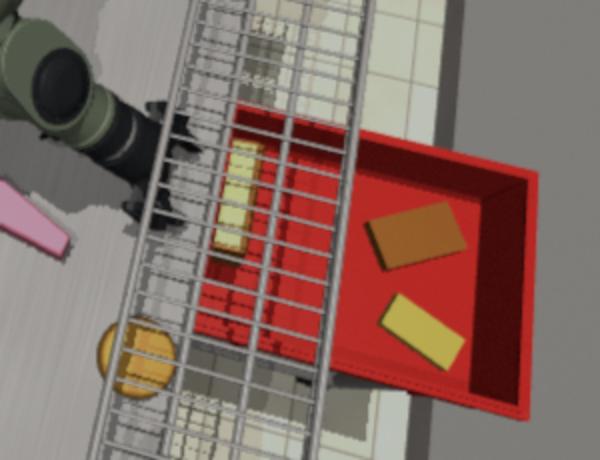

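The cut has dropped into the crate. It shows as a narrow yellow strip at crop (238,195), so it may be standing on edge near the crate's near wall. I check its pose.

```bash
python3 -m handwheel '[[0,0,0,0,0,0,0],[0,0,0,0,0,0,0],[0,0,0,0,0,0,0]]' | head -1
python3 - <<'E'
from h import *
np.set_printoptions(precision=3,suppress=True)
im,d=cams.get_image('scene');np.savez('pics/s8.npz',im=im,d=d)
H=cv2.cvtColor(im,cv2.COLOR_RGB2HSV)
def pts(m):
    v,u=np.nonzero(m&(d>0));o,r=rays('scene',np.c_[u,v]);return o+r*d[v,u][:,None]
roi=np.zeros(d.shape,bool);roi[215:282,402:435]=1
m=(H[...,0]>20)&(H[...,0]<36)&(H[...,1]>60)&roi
P=pts(m);P=P[P[:,2]<.0];print(len(P),P.mean(0),np.percentile(P,[3,25,50,75,97],axis=0))
red=((H[...,0]<8)|(H[...,0]>174))&(H[...,1]>130)
big=np.zeros(d.shape,bool);big[195:370,395:575]=1
Q=pts(red&big);print('red z pct',np.percentile(Q[:,2],[2,50,98]))
rim=Q[abs(Q[:,2]+.04)<.006];print('rim x',np.percentile(rim[:,0],[1,5,95,99]),'y',np.percentile(rim[:,1],[1,5,95,99]))
near=rim[rim[:,0]<.77];print('near rim pts',len(near),np.percentile(near[:,0],[5,50,95]) if len(near) else '')
# profile of cut-coloured pts
m2=(H[...,0]>8)&(H[...,0]<40)&(H[...,1]>60)&roi
P=pts(m2);P=P[P[:,2]<0]
for y in np.arange(-.13,.03,.03):
    k=P[abs(P[:,1]-y)<.015]; 
    if len(k):print(y,len(k),np.percentile(k[:,0],[5,50,95]),np.percentile(k[:,2],[5,50,95]))
cv2.imwrite('pics/s8.png',cv2.resize(im[195:300,385:465,::-1],None,fx=5.5,fy=5.5,interpolation=3))
E
```

```text
time: 17.53
362 [ 0.804 -0.045 -0.113] [[ 0.79  -0.096 -0.117]
 [ 0.797 -0.076 -0.115]
 [ 0.804 -0.046 -0.113]
 [ 0.812 -0.015 -0.112]
 [ 0.819  0.007 -0.11 ]]
red z pct [-0.157 -0.15  -0.037]
rim x [0.737 0.761 1.137 1.14 ] y [-0.216 -0.214  0.096  0.099]
near rim pts 157 [0.737 0.748 0.767]
-0.1 63 [0.789 0.801 0.818] [-0.124 -0.114 -0.109]
-0.07 106 [0.789 0.803 0.818] [-0.125 -0.114 -0.111]
-0.04000000000000001 120 [0.789 0.802 0.818] [-0.129 -0.114 -0.111]
-0.010000000000000009 111 [0.789 0.802 0.817] [-0.125 -0.114 -0.11 ]
0.01999999999999999 30 [0.789 0.803 0.817] [-0.153 -0.115 -0.111]
```

View pics/s8.png

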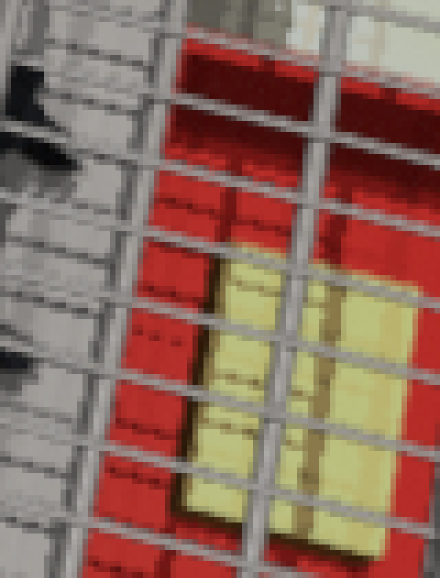

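The cut has settled flat (upside down) on the crate floor, about 0.1 m in from the near wall and well within the limits. I retract along the tool axis and check the tray once more.

```bash
python3 -m handwheel '[[0,0,0,-0.03,0,0,0],[0,0,0,-0.06,0,0,0],[0,0,0,-0.09,0,0,0],[0,0,0,-0.12,0,0,0],[0,0,0,-0.15,0,0,0]]'
python3 -m handwheel '[[0,0,0,0,0,0,0],[0,0,0,0,0,0,0],[0,0,0,0,0,0,0]]'
python3 - <<'E'
from h import *
np.set_printoptions(precision=4,suppress=True)
a=cams.get_image('top')[0];b,d=cams.get_image('scene')
A=cv2.resize(a[190:330,120:260,::-1],None,fx=2.8,fy=2.8,interpolation=3);B=cv2.resize(b[65:140,285:395,::-1],None,fx=3.6,fy=3.6,interpolation=3);C=cv2.resize(b[200:290,385:465,::-1],None,fx=3,fy=3)
c=np.zeros((550,800,3),np.uint8);c[:392,:392]=A;c[:270,400:796]=B;c[275:545,400:640]=C;cv2.imwrite('pics/fin.png',c)
q,_,_=blob(a,(180,262),(8,90,60),(38,255,255),k=4);P=plane('top',q,.048)[:,:2]
t=np.deg2rad(-8.2);M=np.array([[np.cos(t),-np.sin(t)],[np.sin(t),np.cos(t)]]);print('stack outline in tray',(P-[.448,.3115])@M)
E
```

```text
time: 18.0
eef_pos: [0.5922, -0.0546, 0.1248]
eef_rot: [-0.001, 2.415, -0.001]
contact_force: [-0.1, -0.0, -0.3]
grip_width: 0.994
gripper_force: 0.0
time: 18.25
eef_pos: [0.5944, -0.0551, 0.1248]
eef_rot: [-0.001, 2.413, -0.002]
contact_force: [0.5, 0.6, 0.6]
grip_width: 0.997
gripper_force: 0.0
stack outline in tray [[-0.062  -0.0705]
 [-0.0592  0.0593]
 [ 0.0987  0.0571]
 [ 0.0981 -0.074 ]]
```

View pics/fin.png

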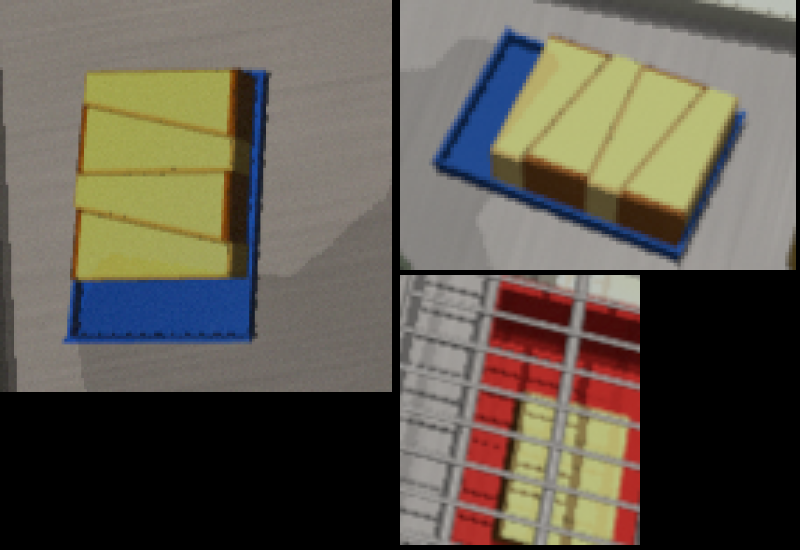

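The pictures show four wedges packed flush with ends level, and the cut lying flat in the crate. The stack is 160 mm across, so the faces are touching. Handing in.

```bash
python3 -c "
from workcell import ticket
print(ticket.finish_job())"
```

```text
the job is handed in; nothing more can be done
None
```

The last wedge is packed flat and gap-free against packed3 with ends level, the end-cut was slid off into the red crate, and the job was handed in at about 18 s; no verdict came back.

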